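# Shut the ultrasonic cleaner and start its cycle

## Task

Push the raised lid of the ultrasonic cleaner fully shut with your fingertips, without slamming it, pushing it further open or touching its knob. Then, with the lid shut, press the larger of the two round buttons beside it all the way in to start the cycle, and let it go. Do not press the smaller button, and leave the timer, cassette and flask where they stand.

Things in the scene. Friction and masses are not known exactly. Their poses are not given: they have to be found in the camera images.
- cleaner: White ultrasonic cleaner, fixed (all sizes in mm): 170 deep (x) by 270 wide (y) by 120 high. Origin at the centre of its underside; x to its back (hinge side), y to its left seen from the robot. Right part (y -135 to +50): open tank under the lid, walls 8 thick. Left part (y +50 to +135): flat solid control strip, 120 above the bench, with two round buttons, one behind the other.
- lid (a joint): Angle of the steel lid: 0 = shut (lying flat on the tank), grows as it opens upward; starts at 0.7 to 1.2, stop at 1.75. A stiff friction hinge: the lid stays where it is left, and about 1 to 6 N at its front edge moves it.
- lid_hinge (a point): Point on the lid's hinge axis, in the middle of the lid's width, at the back top edge of the tank (cleaner's x = +85, y = -42.5, z = 120.5). The axis runs along the cleaner's y. Axes of the lid: x runs from the front edge to the hinge, z out of its outer (upper) face.
- lid_front (a point): Middle of the lid's front (free) edge on its outer (upper) face. The lid is a flat plate 170 long from hinge to front edge, 185 wide and 8 thick; the hinge axis lies in the plane of its underside. When shut, its upper face is 128.5 above the bench.
- lid_knob (a point): Black round plastic knob fixed upright on the lid's outer face, 28 diameter, 28 high, centred in the lid's width, 70 from the hinge (100 from the front edge). The point is the centre of its top; z along it. Not to be touched.
- start_button (a joint): Travel in m of the larger button: 0 = out, 0.006 = fully in. It springs back by itself; it begins to move at 1.5 N and is fully in at 5 N.
- start_button_top (a point): Centre of the top face of the larger button: white, round, 34 diameter, standing 10 proud of its black collar (50 diameter); the top is 142 above the bench when out. It may be the front or the back one of the two; they are 80 apart.
- drain_button (a joint): Travel in m of the smaller button: 0 = out, 0.006 = fully in; sprung the same. Must not be pressed.
- drain_button_top (a point): Centre of the top face of the smaller button: white, round, 18 diameter, in a black collar of 34 diameter; top 142 above the bench.
- timer: Loose black round dial timer, 90 diameter, about 66 high, standing upright. Origin at the centre of its underside. Leave alone.
- cassette: Loose white perforated instrument cassette, a closed box 160 by 55 by 45 high. Origin at the centre of its underside, x along its length. Leave alone.
- flask: Loose white capped plastic bottle, 64 diameter, 130 high, standing upright. Origin at the centre of its underside. Leave alone.

How it is judged (in metres and radians):
On the way, in this order (a step that is already met when the one before it is completed fails the run):
1. the lid is fully shut (value of joint lid below 0.05 rad), for 0.2 s.
2. the larger button is pressed in while the lid is shut (value of joint start_button above 0.004 m and value of joint lid below 0.05 rad), for 0.05 s.
At the end, for the whole second after the job is handed in: The lid is shut (under 0.05 rad), both buttons are out again (under 1.5 mm of travel), and timer, cassette and flask stand within 25 mm of where they were, upright (value of joint lid below 0.05 rad and value of joint each of start_button, drain_button below 0.0015 m and distance of each of timer, cassette, flask from where it was at the start of the episode below 0.025 m and angle between each of timer, cassette, flask's own z axis and vertical below 0.2 rad); the robot touches nothing.
It fails at once if the lid slams: it turns faster than 2.5 rad/s while nearly shut (under 0.3 rad) (value of joint lid below 0.3 rad and velocity of joint lid below -2.5 rad/s).
It fails at once if the lid is lifted or pushed further open (beyond 1.35 rad) (value of joint lid above 1.35 rad).
It fails at once if the lid's knob is touched or gripped (contact force between any of the fingers, the arm and lid_c1 above 0.5 N).
It fails at once if the larger button is pressed (over 3 mm) while the lid is not shut, or the smaller button is pressed (over 2.5 mm) at all ((value of joint start_button above 0.003 m and value of joint lid above 0.08 rad) or value of joint drain_button above 0.0025 m).
It fails at once if the timer, cassette or flask is shifted by more than 25 mm, lifted or tipped (distance of any of timer, cassette, flask from where it was at the start of the episode above 0.025 m or angle between any of timer, cassette, flask's own z axis and vertical above 0.2 rad).
It also fails if it takes over 43 s, if anything falls off the work surface, if the arm or the gripper's body presses on something with over 40 N, if the wrist force passes 120 N, or if a joint passes its speed limit or range.

## Robot

A 6-joint arm with a two-finger parallel gripper is mounted at the origin on the work surface. World frame = base frame: x ahead of the robot, y to its left, z up, the work surface at z = 0. Lengths are in m, angles in degrees, forces in N, time in s.
With the tool pointing down it reaches from about 0.35 to 0.875 m from the base axis. Payload 4.2 kg.
Tool frame: the origin (TCP) lies on the mounting face of the last link; the fingertips stand 182 mm ahead of it and the grasp point (between the pads) lies 164 mm ahead of it (r.tcp_to_grasp is the distance from the TCP to the grasp point, in m); z points along the fingers, y is the line along which they close (so a half turn about z gives the same grasp; the last joint's range is limited). The gripper opens to 87 mm and grips with 3 to 60 N. Pads are 19 mm wide; open, the fingers measure 117 mm over their backs; the gripper's body (75 mm by 190 mm) begins 51 mm behind the grasp point.
Start: joints at [-54.97, 22.042, 0.453, 0, -68.411, -14.817], TCP at [0.216, -0.586, 0.405] pointing down, gripper open.
Joint ranges: [-179.83, 179.83], [-69.29, 118.12], [-61.27, 80.66], [-181.25, 117.63], [-171.15, -9.14], [-177.46, 177.46]. Speed limits (degrees/s): [159.86, 159.86, 180, 180, 180, 180].

## Interface

Orientations are given as a 3x3 rotation matrix whose columns are the frame's x, y, z axes.
In Python, from station import sense, eyes, r gives the robot as it stands.
- The arm moves only by the tool jog_arm, never from a script. Its argument "increments" is a list of rows, each a list of 4 numbers: the shift along the tool's x, y, z normalised to -1 to 1, where 1 is 0.02 m, then the turn about the tool's z normalised to -1 to 1, where 1 is 0.08 rad. A call has 1 to 10 rows; each row shifts and turns the commanded pose from where the row before left it, along the tool's axes as they then stand; what a row does not reach is not made up. A row lasts 1/10 s, in which the tool goes at most 50 mm and 8.59 degrees, less where a joint would pass 70% of its speed; a pose out of reach is approached as far as the arm can. A call with a number of a shift or a turn outside -1 to 1 is refused whole. A call with a gripper value outside its range is refused whole. "grip" is the finger opening in mm, from 0 to 87, set as the call begins (left out, the last holds). The fingers move at their own pace and stop on an object; the grip force is fixed at half the most. Time passes only in rows, so rows that do not move let the fingers close. It gives the time, the measured TCP pose, the force, the opening and the grip force at its end, in the units of the state.
- sense(): the state, without advancing time (a new reading comes with each control period).
- eyes.capture(name): name is "scene" or "top"; returns the picture (420x560x3 uint8, blue, green, red); there is no depth.
- eyes.get_calibration(name): a dict with "camera_matrix" (3x3 intrinsics, pixels), "k1" (the pictures are not rectified: a ray, as slopes to the right and down, at radius r is drawn at 1 + k1 r^2 times it, then the intrinsics apply), "R" (3x3) and "t" (3): a world point X has camera coordinates R X + t. Camera axes: x right, y down, z forward; pixel columns grow to the right and rows downward; lengths in m; the calibration is good to about 2 mm. A picture is of the moment at which its call begins. get_calibration takes no time and is no camera call.
- r.finish_job(): hands the job in; it is judged then, once.
Trained networks look in the newest picture that a camera, given by its name, has taken for a name from the list of things; names that differ only in an ending like _2 or _b are one class to them, and where a whole thing is asked for, a point or a joint stands for the part that bears it (a point fixed in the world has none). Each returns a list of dicts, best first, with "conf" (0 to 1); they miss things now and then, are a little off and sometimes report something else, mostly with a low value. They report only what shows in the picture. A call takes as long as a camera call.
- eyes.spot_in(camera, name): "centre" ([x, y, z] in m, in world coordinates, good to about 4 mm: the middle of the surface that is visible of it).
- eyes.outline_of(camera, name): "mask" (420x560 bool, what is visible of it).
The state is a dict: "time_s": time; "joints": joint angles; "joint_velocities": joint speeds; "effort": joint torques, N m; "tcp_pos": TCP position; "ee_rot": TCP orientation; "wrist_force": force on the tool from outside, world axes, zero at the start; "moment": the same for the moment, N m; "gripper_width": opening from 0.0 (shut) to 1.0 (fully open); "gripper_force": force on a finger pad.
Only numpy, scipy, OpenCV 4.12 (cv2) and the standard library are available. Lean on these libraries where they do the work, as an engineer would, in place of code of your own. Each camera call takes 0.05 s, during which the arm holds its last target. There are 200 camera calls.

## Working session

There is one attempt and no reset: what is moved stays moved. The work goes in short steps, Python scripts to look and compute and a tool call to move; the robot and the scene stay as the last step left them, time stands still between calls to the robot, and variables do not carry over. Pictures are saved under pics/ and viewed, at most 10 in all, crops included, and the job is handed in when it is done.

Besides the shell and the picture viewer there is one more tool, called after ">>>" by a JSON object that holds its "method" and its "body", one argument or row to a line. jog_arm: Moves the arm, as the interface text tells. Its arguments: {"type":"object","properties":{"increments":{"type":"array"},"grip":{"type":"number"}},"required":["increments"]}

```bash
mkdir -p pics
cat > h.py <<'E'
import numpy as np, cv2
from station import sense, eyes, r
def project(cam,X):
    c=eyes.get_calibration(cam);R=np.array(c['R']);t=np.array(c['t']);p=R@np.array(X)+t
    s=p[:2]/p[2];s=s*(1+c['k1']*(s@s));K=np.array(c['camera_matrix']);return K[:2,:2]@s+K[:2,2]
def ray(cam,uv):
    c=eyes.get_calibration(cam);K=np.array(c['camera_matrix']);d=np.linalg.solve(K,[uv[0],uv[1],1])[:2]
    s=d.copy()
    for _ in range(20): s=d/(1+c['k1']*(s@s))
    R=np.array(c['R']);t=np.array(c['t']);return -R.T@t, R.T@np.array([s[0],s[1],1])
def at_z(cam,uv,z):
    o,d=ray(cam,uv);return o+d*(z-o[2])/d[2]
E
python3 - <<'E'
from h import *
ims=[]
for c in ("scene","top"):
    im=eyes.capture(c);cv2.imwrite(f'pics/{c}1.png',im)
    for n in ("cleaner","lid","lid_hinge","lid_front","lid_knob","start_button_top","drain_button_top","timer","cassette","flask"):
        try:
            print(c,n,[(np.round(d['centre'],3).tolist(),round(d['conf'],2)) for d in eyes.spot_in(c,n)[:2]])
        except Exception as e: print(c,n,e)
s=sense();print(s['time_s'],s['tcp_pos'],s['ee_rot'])
E
```

```text
scene cleaner [([0.62, 0.038, 0.103], 0.96)]
scene lid [([0.628, -0.033, 0.202], 0.76)]
scene lid_hinge [([0.628, -0.031, 0.208], 0.58)]
scene lid_front [([0.63, -0.036, 0.213], 0.71)]
scene lid_knob [([0.628, -0.032, 0.208], 0.57)]
scene start_button_top [([0.659, 0.083, 0.144], 0.64)]
scene drain_button_top [([0.578, 0.101, 0.141], 0.53)]
scene timer [([0.668, 0.229, 0.041], 0.78)]
scene cassette []
scene flask [([0.737, -0.103, 0.071], 0.72)]
top cleaner [([0.584, -0.014, 0.118], 0.94)]
top lid [([0.608, -0.054, 0.221], 0.97), ([0.483, -0.202, 0.047], 0.33)]
top lid_hinge [([0.616, -0.054, 0.224], 0.87), ([0.649, 0.076, 0.14], 0.22)]
top lid_front [([0.616, -0.056, 0.223], 0.92), ([0.582, -0.013, 0.12], 0.43)]
top lid_knob [([0.611, -0.06, 0.224], 0.72)]
top start_button_top [([0.653, 0.076, 0.141], 0.73)]
top drain_button_top []
top timer [([0.643, 0.204, 0.042], 0.73), ([0.57, 0.098, 0.143], 0.32)]
top cassette [([0.482, -0.204, 0.045], 0.56)]
top flask [([0.717, -0.114, 0.09], 0.56)]
1.1 [ 0.21596588 -0.58646804  0.40476214] [[-9.38414025e-01 -3.45512830e-01  5.31374059e-05]
 [-3.45512831e-01  9.38414026e-01 -5.52243418e-06]
 [-4.79568152e-05 -2.35419852e-05 -9.99999999e-01]]
```

View pics/scene1.png

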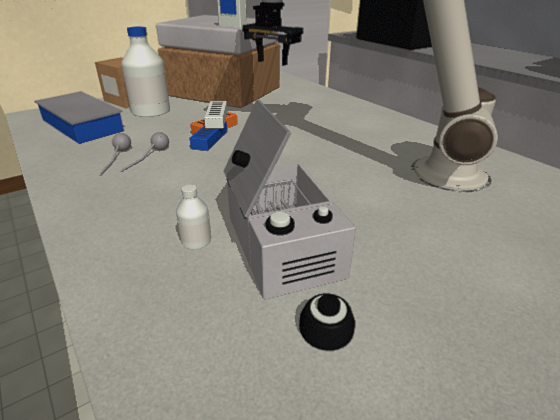

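View pics/top1.png

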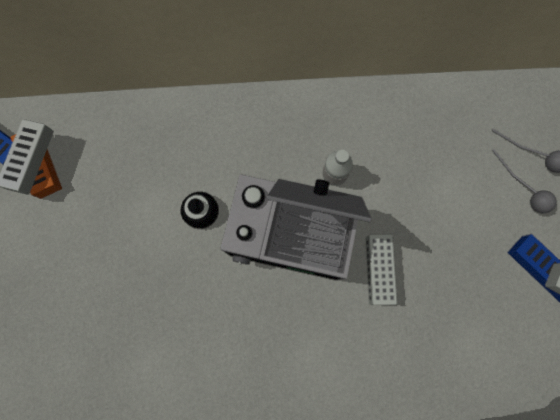

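The scene view shows the large button at (280,218) behind the small one at (323,212), with the lid raised about 1.1 rad. In the top view the large button is at (254,196) and the small one at (244,232). The detections agree. I'll zoom in to fit the cleaner's pose and the lid angle.

Run:
```python
from h import *
a=cv2.imread('pics/scene1.png')[90:300,210:370];b=cv2.imread('pics/top1.png')[165:285,215:385]
cv2.imwrite('pics/c1.png',cv2.resize(a,None,fx=2.8,fy=2.8,interpolation=cv2.INTER_CUBIC))
cv2.imwrite('pics/c2.png',cv2.resize(b,None,fx=4.5,fy=4.5,interpolation=cv2.INTER_CUBIC))
```

```text
(no output)
```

View pics/c1.png

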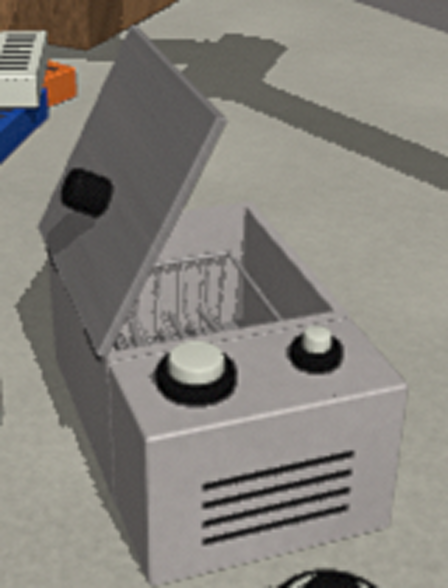

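View pics/c2.png

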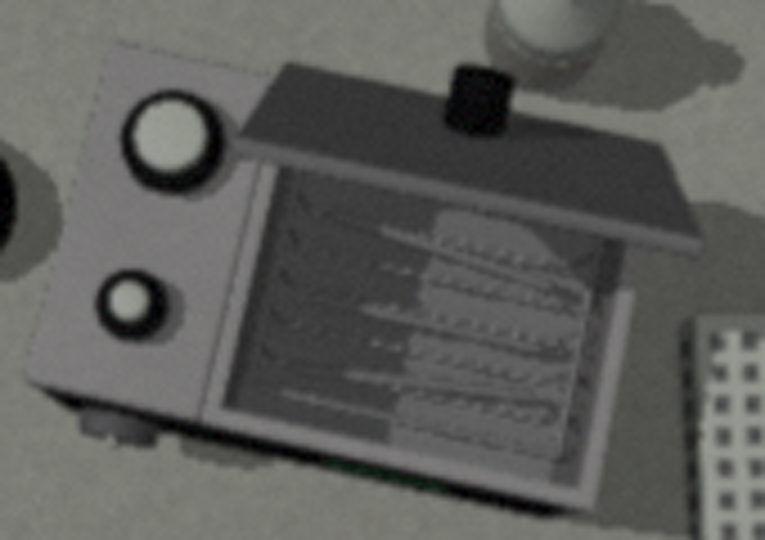

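In the crops, the lid's front outer corners are at (222,120) and (135,30) in the scene view, and at (238,136) and (703,238) in the top view. I'll fit the pose to these.

```bash
cat >> h.py <<'E'
def lidp(th,s,y,n=.008): # cleaner frame: s from hinge, n outward
    return np.array([.085-s*np.cos(th)+n*np.sin(th), y, .1205+s*np.sin(th)+n*np.cos(th)])
def W(p,q):
    c,s_=np.cos(p[2]),np.sin(p[2]);return np.array([p[0]+c*q[0]-s_*q[1],p[1]+s_*q[0]+c*q[1],q[2]])
E
python3 - <<'E'
from h import *
from scipy.optimize import least_squares
T=lambda x,y:np.array([(x+.5)/4.5-.5+215,(y+.5)/4.5-.5+165]);S=lambda x,y:np.array([(x+.5)/2.8-.5+210,(y+.5)/2.8-.5+90])
L=lambda s,y:(lambda th:lidp(th,s,y)); C=lambda *q:(lambda th:np.array(q))
# button x unknown: +-.04+bx, by
obs=[('top',T(238,136),L(.17,.05)),('top',T(703,238),L(.17,-.135)),('top',T(290,63),L(0,.05)),('top',T(660,145),L(0,-.135)),
('top',T(28,378),C(-.085,.135,.12)),('top',T(118,43),C(.085,.135,.12)),('top',T(590,507),C(-.085,-.135,.12)),
('scene',S(135,30),L(.17,-.135)),('scene',S(222,120),L(.17,.05)),('scene',S(147,437),C(.085,.135,.12)),('scene',S(405,385),C(-.085,.135,.12)),('scene',S(152,583),C(.085,.135,0)),
('top',T(171,135),'s'),('top',T(129,300),'d'),('scene',S(197,363),'s'),('scene',S(318,338),'d')]
def res(p,full=False):
    o=[]
    for c,uv,f in obs:
        q=f(p[3]) if callable(f) else np.array([p[4]+(.04 if f=='s' else -.04),p[5],.142])
        o.append(project(c,W(p,q))-uv)
    return np.array(o) if full else np.ravel(o)
f=least_squares(res,[.6,0,-.25,1.,0,.09],loss='soft_l1');p=f.x
print(np.round(p,4));print(np.round(res(p,True),1).tolist())
np.save('p.npy',p)
print('front',W(p,lidp(p[3],.17,-.0425)),'start',W(p,[p[4]+.04,p[5],.142]),'drain',W(p,[p[4]-.04,p[5],.142]))
print('closed front',W(p,[-.085,-.0425,.1285]),'knob',W(p,lidp(p[3],.07,-.0425,.036)))
E
```

```text
[ 5.8550e-01 -1.9000e-03 -2.8730e-01  1.0784e+00  4.0000e-04  9.4300e-02]
[[-0.6, 0.6], [1.5, 1.4], [-0.4, -0.9], [1.7, -0.5], [-1.1, 0.4], [-0.9, -1.2], [1.1, 1.0], [-0.6, -2.0], [-0.3, -1.2], [-0.2, 0.8], [2.1, -0.2], [-0.7, 1.9], [-0.3, -0.8], [-0.4, -0.6], [0.2, -2.6], [0.3, -1.8]]
front [ 0.58467857 -0.04601844  0.27408602] start [0.65093392 0.07703042 0.142     ] drain [0.57421265 0.0996986  0.142     ]
closed front [ 0.49195772 -0.01862299  0.1285    ] knob [ 0.65367774 -0.06640504  0.19920277]
```

>>> {"method": "jog_arm", "body": {
  "increments": [
    [0,0,-1,1],
    [0,0,-1,1],
    [0,0,-1,1],
    [0,0,-1,1],
    [0,0,-1,1],
    [0,0,0,1],
    [0,0,0,1],
    [0,0,0,1],
    [0,0,0,0]
  ],
  "grip": 0
}}

```text
time_s: 2.0
tcp_pos: [0.216, -0.5864, 0.5047]
ee_rot: [[-0.959, 0.283, 0.0], [0.283, 0.959, 0.0], [0.0, 0.0, -1.0]]
wrist_force: [0.4, 0.3, -0.2]
gripper_width: 0.268
gripper_force: 0.0
```

```bash
cat >> h.py <<'E'
p=np.load('p.npy')
def delta(q): # tip target in cleaner frame -> tool shift in units of .02 m
    s=sense();d=W(p,q)-(np.array(s['tcp_pos'])+.182*np.array(s['ee_rot'])[:,2])
    return np.round(np.array(s['ee_rot']).T@d/.02,2)
def tip():
    s=sense();t=np.array(s['tcp_pos'])+.182*np.array(s['ee_rot'])[:,2]-[p[0],p[1],0];c,n=np.cos(p[2]),np.sin(p[2])
    return np.round([c*t[0]+n*t[1],-n*t[0]+c*t[1],t[2]],4), round(s['time_s'],2), np.round(s['wrist_force'],1)
E
python3 -c "
from h import *
print(tip(),delta([.06,-.0425,.31]),sense()['ee_rot'])"
```

```text
(array([-0.1888, -0.6652,  0.3227]), 2.0, array([ 0.4,  0.3, -0.2])) [-12.45  31.13   0.64] [[-9.59080230e-01  2.83134442e-01  5.42585067e-06]
 [ 2.83134441e-01  9.59080226e-01  8.64148567e-05]
 [ 1.92631962e-05  8.44150259e-05 -9.99999996e-01]]
```

>>> {"method": "jog_arm", "body": {
  "increments": [
    [-0.4,1,0,0],
    [-0.4,1,0,0],
    [-0.4,1,0,0],
    [-0.4,1,0,0],
    [-0.4,1,0,0],
    [-0.4,1,0,0],
    [-0.4,1,0,0],
    [-0.4,1,0,0],
    [-0.4,1,0,0],
    [-0.4,1,0,0]
  ]
}}

```text
time_s: 3.0
tcp_pos: [0.3498, -0.4166, 0.5049]
ee_rot: [[-0.96, 0.281, 0.0], [0.281, 0.96, -0.0], [-0.0, -0.0, -1.0]]
wrist_force: [-0.1, -0.4, -0.1]
gripper_width: 0.009
gripper_force: 0.0
```

>>> {"method": "jog_arm", "body": {
  "increments": [
    [-0.4,1,0,0],
    [-0.4,1,0,0],
    [-0.4,1,0,0],
    [-0.4,1,0,0],
    [-0.4,1,0,0],
    [-0.4,1,0,0],
    [-0.4,1,0,0],
    [-0.4,1,0,0],
    [-0.4,1,0,0],
    [-0.4,1,0,0]
  ]
}}

```text
time_s: 4.0
tcp_pos: [0.4832, -0.2474, 0.5049]
ee_rot: [[-0.96, 0.281, 0.0], [0.281, 0.96, -0.0], [-0.0, -0.0, -1.0]]
wrist_force: [0.5, -0.3, -0.3]
gripper_width: 0.008
gripper_force: 0.0
```

>>> {"method": "jog_arm", "body": {
  "increments": [
    [-0.4,1,0,0],
    [-0.4,1,0,0],
    [-0.4,1,0,0],
    [-0.4,1,0,0],
    [-0.4,1,0,0],
    [-0.4,1,0,0],
    [-0.4,1,0,0],
    [-0.4,1,0,0],
    [-0.4,1,0,0],
    [-0.4,1,0,0]
  ]
}}

```text
time_s: 5.0
tcp_pos: [0.6171, -0.0777, 0.5047]
ee_rot: [[-0.959, 0.283, -0.0], [0.283, 0.959, -0.0], [0.0, -0.0, -1.0]]
wrist_force: [0.1, -0.5, -0.3]
gripper_width: 0.007
gripper_force: 0.0
```

```bash
python3 -c "
from h import *
print(tip(),delta([.055,-.0425,.27]),sense()['gripper_width'])
cv2.imwrite('pics/s2.png',cv2.resize(eyes.capture('scene')[0:300,120:420],None,fx=2,fy=2))"
```

```text
(array([ 0.0518, -0.0637,  0.3227]), 5.0, array([ 0.1, -0.5, -0.3])) [-0.16  1.06  2.64] 0.00747530244164674
```

View pics/s2.png

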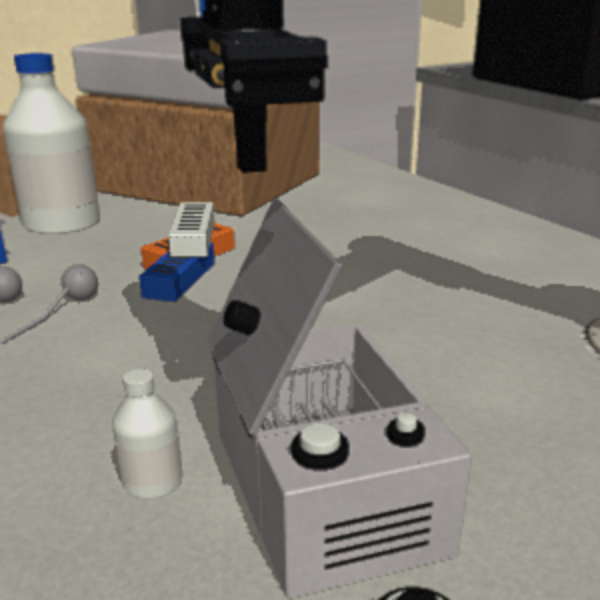

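The fingertips (250,168 in the crop) are just above and behind the lid's front edge (280,203 to 338,265), as intended. I'll work out the arc rows next.

>>> {"method": "jog_arm", "body": {
  "increments": [
    [0,1,0.5,0],
    [0.1,0.05,1,0],
    [0.1,0,1,0],
    [0,0,0.45,0],
    [0,0,0,0]
  ]
}}

```text
time_s: 5.55
tcp_pos: [0.6185, -0.0574, 0.4443]
ee_rot: [[-0.959, 0.283, -0.003], [0.283, 0.959, -0.0], [0.003, -0.001, -1.0]]
wrist_force: [-0.7, -0.8, 0.7]
gripper_width: 0.011
gripper_force: 0.0
```

```bash
python3 -c "
from h import *
print(tip())
th=np.r_[np.arange(1.2,.25,-.08),np.arange(.24,-.001,-.06)]
q=np.array([lidp(t,.15,-.0425)+[.0095,0,0] for t in th])
print(q[0]);d=np.diff(q,axis=0)/-.02
for t,a in zip(th[1:],d): print(round(t,2),np.round(a[[0,2]],2))"
```

```text
(array([ 0.0468, -0.0441,  0.2623]), 5.55, array([-0.7, -0.8,  0.7]))
[ 0.04760265 -0.0425      0.26320472]
1.12 [0.56 0.21]
1.04 [0.54 0.25]
0.96 [0.52 0.3 ]
0.88 [0.5  0.34]
0.8 [0.47 0.38]
0.72 [0.44 0.41]
0.64 [0.4  0.45]
0.56 [0.37 0.48]
0.48 [0.33 0.5 ]
0.4 [0.28 0.53]
0.32 [0.24 0.55]
0.24 [0.2  0.57]
0.18 [0.12 0.44]
0.12 [0.09 0.44]
0.06 [0.06 0.45]
0.0 [0.04 0.45]
```

>>> {"method": "jog_arm", "body": {
  "increments": [
    [0.55,0,0.2,0],
    [0.55,0,0.25,0],
    [0.5,0,0.3,0],
    [0.5,0,0.35,0],
    [0.45,0,0.4,0],
    [0.45,0,0.4,0]
  ]
}}

```text
time_s: 6.15
tcp_pos: [0.5612, -0.0408, 0.41]
ee_rot: [[-0.959, 0.283, 0.005], [0.283, 0.959, -0.0], [-0.005, 0.001, -1.0]]
wrist_force: [1.6, -1.0, 0.8]
gripper_width: 0.006
gripper_force: 0.8
```

```bash
python3 -c "
from h import *
print(tip())
cv2.imwrite('pics/s3.png',cv2.resize(eyes.capture('scene')[0:300,120:420],None,fx=2,fy=2))"
```

```text
(array([-0.0113, -0.044 ,  0.228 ]), 6.15, array([ 1.6, -1. ,  0.8]))
```

View pics/s3.png

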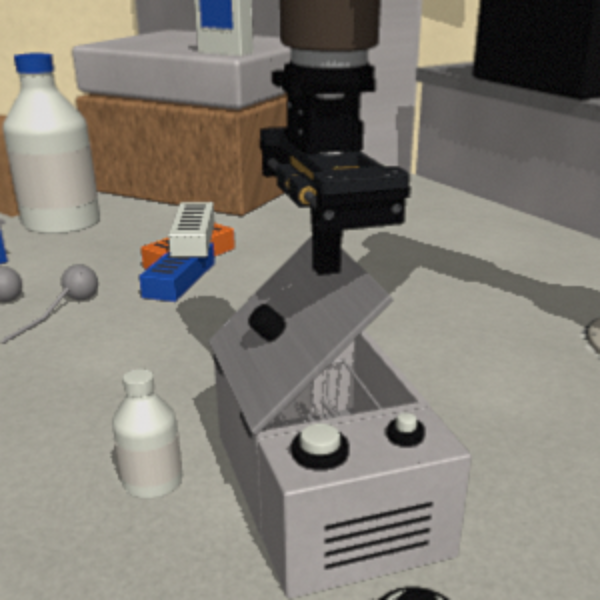

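The picture shows the lid closing: the fingertip at (327,270) rests on the outer face near the front edge, well clear of the knob at (267,322). I'll carry on along the arc.

>>> {"method": "jog_arm", "body": {
  "increments": [
    [0.4,0,0.45,0],
    [0.35,0,0.5,0],
    [0.35,0,0.5,0],
    [0.3,0,0.5,0],
    [0.25,0,0.55,0],
    [0.2,0,0.5,0],
    [0.1,0,0.45,0],
    [0.1,0,0.45,0],
    [0.05,0,0.4,0],
    [0,0,0.3,0]
  ]
}}

```text
time_s: 7.2
tcp_pos: [0.5201, -0.0289, 0.3148]
ee_rot: [[-0.959, 0.283, -0.002], [0.283, 0.959, -0.0], [0.002, -0.001, -1.0]]
wrist_force: [-1.2, 0.3, 0.6]
gripper_width: 0.003
gripper_force: 0.5
```

```bash
python3 -c "
from h import *
print(tip())"
```

```text
(array([-0.0554, -0.0445,  0.1328]), 7.2, array([-1.2,  0.3,  0.6]))
```

>>> {"method": "jog_arm", "body": {
  "increments": [
    [0,0,0.1,0],
    [0,0,0.1,0],
    [0,0,0.1,0],
    [0,0,0,0]
  ]
}}

```text
time_s: 7.6
tcp_pos: [0.5203, -0.029, 0.3111]
ee_rot: [[-0.959, 0.283, -0.0], [0.283, 0.959, -0.001], [-0.0, -0.001, -1.0]]
wrist_force: [-3.0, 1.0, 7.5]
gripper_width: 0.007
gripper_force: 3.7
```

>>> {"method": "jog_arm", "body": {
  "increments": [
    [0,0,0.1,0],
    [0,0,0.05,0],
    [0,0,0,0],
    [0,0,0,0]
  ]
}}

```text
time_s: 8.0
tcp_pos: [0.5201, -0.0289, 0.3109]
ee_rot: [[-0.959, 0.282, 0.001], [0.282, 0.959, -0.001], [-0.001, -0.001, -1.0]]
wrist_force: [-9.5, 2.3, 22.2]
gripper_width: 0.001
gripper_force: 11.1
```

>>> {"method": "jog_arm", "body": {
  "increments": [
    [0,0,-0.4,0],
    [0,0,-1,0],
    [0,0,-1,0],
    [0,0,-1,0],
    [0,0,0,0]
  ]
}}

```text
time_s: 8.5
tcp_pos: [0.5212, -0.0289, 0.3777]
ee_rot: [[-0.959, 0.283, 0.007], [0.283, 0.959, 0.001], [-0.006, 0.003, -1.0]]
wrist_force: [0.8, -0.7, -0.5]
gripper_width: 0.0
gripper_force: 0.0
```

```bash
python3 -c "
from h import *
print(tip())
for c in ('scene','top'):
    im=eyes.capture(c)
    if c=='scene': cv2.imwrite('pics/s4.png',cv2.resize(im[0:300,120:420],None,fx=2,fy=2))
    for n in ('start_button_top','drain_button_top'): 
        for k in range(3):
            d=eyes.spot_in(c,n)
            if d: print(c,n,np.round(d[0]['centre'],4),round(d[0]['conf'],2))
            if k<2: eyes.capture(c)
# triangulate hand picks of the start top
o1,d1=ray('scene',[(197.5)/2.8-.5+210,363.5/2.8-.5+90]);o2,d2=ray('top',[171.5/4.5-.5+215,135.5/4.5-.5+165])
a=np.linalg.lstsq(np.c_[d1,-d2],o2-o1,rcond=None)[0];print((o1+a[0]*d1+o2+a[1]*d2)/2,np.linalg.norm(o1+a[0]*d1-o2-a[1]*d2))
c=np.cos(p[2]);s=np.sin(p[2]);t=np.array([.653,.078])-p[:2];print(delta([c*t[0]+s*t[1],-s*t[0]+c*t[1],.15]))"
```

```text
(array([-0.0529, -0.0436,  0.1957]), 8.5, array([ 0.8, -0.7, -0.5]))
scene start_button_top [0.6565 0.0828 0.1437] 0.73
scene start_button_top [0.6572 0.084  0.1439] 0.48
scene start_button_top [0.6573 0.0828 0.1408] 0.76
scene drain_button_top [0.579  0.1037 0.1403] 0.62
scene drain_button_top [0.5795 0.1023 0.1416] 0.6
scene drain_button_top [0.5767 0.1052 0.1405] 0.45
top start_button_top [0.6505 0.0751 0.1384] 0.6
top start_button_top [0.6519 0.0749 0.1406] 0.46
top start_button_top [0.6539 0.0758 0.1403] 0.55
top drain_button_top [ 0.7205 -0.1176  0.0979] 0.23
[0.65077392 0.07667821 0.13630332] 0.00046440469396835914
[-4.84  7.    2.14]
```

View pics/s4.png

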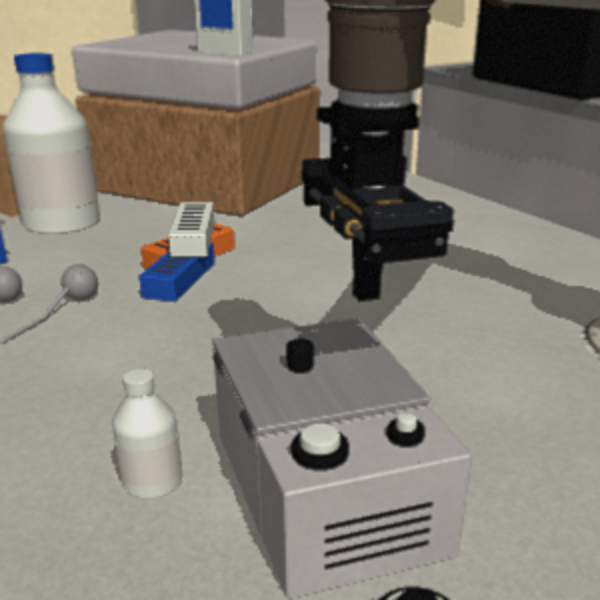

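The lid lies flat and shut, with its knob at (300,355). The large button at (320,437) is still out. The detections and the fit agree on about (0.653, 0.078).

>>> {"method": "jog_arm", "body": {
  "increments": [
    [-0.6,1,0,0],
    [-0.7,1,0,0],
    [-0.7,1,0,0],
    [-0.7,1,0,0],
    [-0.7,1,0,0],
    [-0.7,1,0,0],
    [-0.7,1,0,0],
    [0,0,0.8,0],
    [0,0,0.8,0],
    [0,0,0.3,0]
  ]
}}

```text
time_s: 10.6
tcp_pos: [0.6518, 0.0783, 0.3345]
ee_rot: [[-0.959, 0.283, -0.004], [0.283, 0.959, -0.001], [0.003, -0.002, -1.0]]
wrist_force: [-1.1, -0.5, 0.3]
gripper_width: 0.005
gripper_force: 0.0
```

```bash
python3 -c "
from h import *
s=sense();print(tip(),np.array(s['tcp_pos'])+.182*np.array(s['ee_rot'])[:,2])
cv2.imwrite('pics/s5.png',cv2.resize(eyes.capture('scene')[100:300,180:380],None,fx=3,fy=3))"
```

```text
(array([0.0403, 0.0954, 0.1525]), 10.6, array([-1.1, -0.5,  0.3])) [0.65117342 0.0781655  0.15252876]
```

View pics/s5.png

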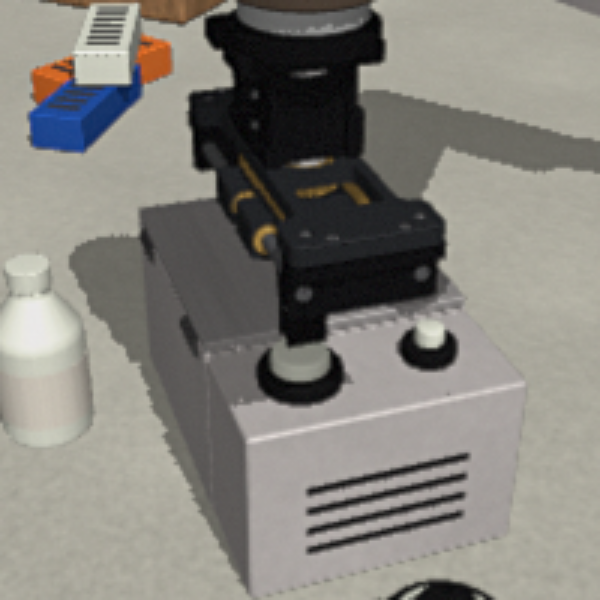

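The closed tips are centred over the large button, at about (303,340) in the crop. The small button at (430,335) is clear. Pressing now.

>>> {"method": "jog_arm", "body": {
  "increments": [
    [0,0,0.3,0],
    [0,0,0.2,0],
    [0,0,0.15,0],
    [0,0,0.1,0],
    [0,0,0,0],
    [0,0,0,0]
  ]
}}

```text
time_s: 11.25
tcp_pos: [0.6521, 0.0782, 0.3225]
ee_rot: [[-0.959, 0.283, 0.001], [0.283, 0.959, 0.0], [-0.001, 0.0, -1.0]]
wrist_force: [-1.1, 0.0, 2.2]
gripper_width: 0.011
gripper_force: 1.3
```

>>> {"method": "jog_arm", "body": {
  "increments": [
    [0,0,0.1,0],
    [0,0,0.1,0],
    [0,0,0.05,0],
    [0,0,0,0]
  ]
}}

```text
time_s: 11.65
tcp_pos: [0.6521, 0.0782, 0.3186]
ee_rot: [[-0.959, 0.283, 0.001], [0.283, 0.959, -0.0], [-0.001, 0.0, -1.0]]
wrist_force: [-4.1, 0.8, 10.1]
gripper_width: 0.005
gripper_force: 4.6
```

>>> {"method": "jog_arm", "body": {
  "increments": [
    [0,0,0.05,0],
    [0,0,0.05,0],
    [0,0,0,0],
    [0,0,0,0]
  ]
}}

```text
time_s: 12.05
tcp_pos: [0.652, 0.0782, 0.3185]
ee_rot: [[-0.959, 0.282, 0.002], [0.282, 0.959, -0.0], [-0.002, 0.0, -1.0]]
wrist_force: [-5.9, 0.3, 13.8]
gripper_width: 0.006
gripper_force: 7.7
```

The button is at its hard stop: 14 N with no further travel, so it is fully in. Releasing it now.

>>> {"method": "jog_arm", "body": {
  "increments": [
    [0,0,-0.5,0],
    [0,0,-1,0],
    [0,0,-1,0],
    [0,0,-1,0],
    [0,0,-1,0],
    [0,0,0,0],
    [0,0,0,0]
  ]
}}

```text
time_s: 12.75
tcp_pos: [0.652, 0.0783, 0.4039]
ee_rot: [[-0.959, 0.284, -0.001], [0.284, 0.959, 0.001], [0.001, 0.0, -1.0]]
wrist_force: [0.6, -0.4, -1.4]
gripper_width: 0.004
gripper_force: 0.0
```

```bash
python3 -c "
from h import *
print(tip())
cv2.imwrite('pics/s6.png',eyes.capture('scene'))"
```

```text
(array([0.0409, 0.0958, 0.2219]), 12.75, array([ 0.6, -0.4, -1.4]))
```

View pics/s6.png

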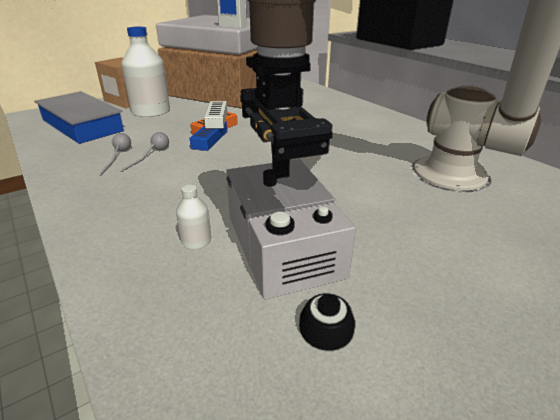

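The lid is shut, both buttons are out at (280,218) and (323,212), the flask and timer haven't moved, and the arm is clear.

```bash
python3 -c "
from h import *
print(r.finish_job())"
```

```text
the job is handed in; nothing more can be done
None
```

I pushed the lid fully shut, pressed the larger button to its stop and let it go, then handed the job in; no verdict came back, and the cassette, out of view in the last picture, wasn't checked again.

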